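Slide the shelf board into its notches

ROBOT

A 7-joint arm with a two-finger parallel gripper is mounted at the origin on a cart in front of the work surface, level with it; the furniture and walls round the work are solid. World frame = base frame: x ahead of the robot, y to its left, z up, the work surface at z = 0. Lengths are in m, angles in rad, forces in N, time in s.
With the tool pointing down it reaches from about 0.4 to 0.875 m from the base axis. Payload 19.3 kg.
Tool frame: the origin (TCP) lies between the finger pads; the fingertips stand 11 mm ahead of it and the grasp point (between the pads) lies 8 mm behind it (robot.tip_reach is the distance from the TCP to the fingertips, in m); z points along the fingers, y is the line along which they close (so a half turn about z gives the same grasp; the last joint's range is limited). The gripper opens to 85 mm and grips with 20 to 120 N. Pads are 22 mm wide; open, the fingers measure 114 mm over their backs; the gripper's body (76 mm by 85 mm) begins 54 mm behind the grasp point. The pads swing forward as they close: fully open they stand 13 mm farther back than shut.
Start: joints at [-1.402, 0.521, -0.036, 1.599, 0.021, 1.021, -0.113], TCP at [0.148, 0.607, 0.242] pointing down, gripper open.
Joint ranges: [-2.91, 2.91], [-0.3, 2.13], [-1.5, 1.42], [0.17, 2.43], [-1.26, 4.41], [0.16, 1.93], [-2.52, 2.52]. Speed limits (rad/s): [1.89, 1.89, 2.39, 2.39, 3.01, 3.01, 3.01].

INTERFACE

Orientations are given as a rotation vector (axis times angle).
In Python, from rig import monitor, viewer, robot gives the robot as it stands.
- The arm moves only by the tool send_rows, never from a script. Its argument "deltas" is a list of rows, each a list of 3 entries, a list of its own where there are three numbers: the shift along the tool's x, y, z each as a share of 0.05 m, from -1 to 1, then the turn, a rotation vector about the tool's x, y, z each as a share of 4 degrees, from -1 to 1, then the gripper's target within -1 to 1 (fully open at 1, half-way at 0, shut at -1). A call has 1 to 12 rows; each row shifts and turns the commanded pose from where the row before left it, along the tool's axes as they then stand; what a row does not reach is not made up. A row lasts 1/8 s, in which the tool goes at most 62.5 mm and 10.7 degrees, less where a joint would pass 70% of its speed; a pose out of reach is approached as far as the arm can. A call with a number of a shift or a turn outside -1 to 1 is refused whole. A call with a gripper value outside its range is refused whole. The fingers move at their own pace and stop on an object; "force" is the grip in N (left out, the last holds). Time passes only in rows, so rows that do not move let the fingers close. It gives the time, the measured TCP pose, the force, the opening and the grip force at its end, in the units of the state.
- monitor.sense(): the state, without advancing time (a new reading comes with each control period).
- viewer.grab_frame(name): name is "scene" or "top"; returns (picture, depth): 420x560x3 uint8, red, green, blue; 420x560 float32, m along the optical axis (not along the pixel's ray), 0 where there is no reading.
- viewer.get_calibration(name): a dict with "camera_matrix" (3x3 intrinsics, pixels), "dist_coeffs" ([k1, k2, p1, p2, k3] as OpenCV has them; the pictures are not rectified), "rvec" (rotation vector, rad) and "tvec" (3), from world to camera coordinates, as OpenCV has them. Camera axes: x right, y down, z forward; pixel columns grow to the right and rows downward; lengths in m; the calibration is good to about 2 mm. A picture is of the moment at which its call begins. get_calibration takes no time and is no camera call.
- robot.close_job(): hands the job in; it is judged then, once.
Trained networks look in the newest picture that a camera, given by its name, has taken for a name from the list of things; names that differ only in an ending like _2 or _b are one class to them, and where a whole thing is asked for, a point or a joint stands for the part that bears it (a point fixed in the world has none). Each returns a list of dicts, best first, with "confidence" (0 to 1); they miss things now and then, are a little off and sometimes report something else, mostly with a low value. They report only what shows in the picture. A call takes as long as a camera call. They do not tell look-alikes from the thing itself.
- viewer.boxes_of(thing, camera): "extent" ([centre column, centre row, width, height] in pixels, round what is visible of it).
- viewer.regions_of(thing, camera): "region" (420x560 bool, what is visible of it) and "extent" ([centre column, centre row, width, height] in pixels, round what is visible of it).
The state is a dict: "time": time; "qpos": joint angles; "qvel": joint speeds; "effort": joint torques, N m; "position": TCP position; "eef_rot": TCP orientation; "contact_force": force on the tool from outside, world axes, zero at the start; "wrist_torque": the same for the moment, N m; "gripper_width": finger opening in m; "gripper_force": force on a finger pad.
Only numpy, scipy, OpenCV 4.12 (cv2) and the standard library are available. Lean on these libraries where they do the work, as an engineer would, in place of code of your own. Each camera call takes 0.05 s, during which the arm holds its last target. There are 200 camera calls.

TASK

The white shelf board lies out of place on the rails of the low metal rack, with a petri dish on it. With the fingertips, push on the end of the board and slide it along the rails until you feel it drop into its locating notches, so that it sits level and fully down, with the dish still standing on it. Do not lift the board, do not touch the dish, leave the other things where they are, and finish with the hand clear.

Things in the scene. Friction and masses are not known exactly. Their poses are not given: they have to be found in the camera images.
- stand: Fixed low metal rack, 130 (x) by 330 (y) by 65 mm tall, turned up to 0.25 rad. Origin: centre of its underside, z up. Two rails run along y, full length, tops at z = 50 mm, at x = +-35 to +-52 mm; between them it is open 70 mm wide down to z = 14 mm, and the ends are open. A guide wall outside each rail rises to z = 65 mm. Each rail has two square notches, 14 wide, 6 deep, at y = +-45 mm.
- seat (a point): Where the board's origin lies once seated, its dowels in the notches: x = 0, y = 0, z = 44 mm in the stand's frame, with +-2 mm of play along y; axes as the stand's (y along the rails).
- shelf_board: Loose white board, about 0.6 kg, riding on the rails: 96 (x) by 130 (y) by 8 mm, axes as the stand's. Two steel dowels under it, 10 mm thick, 100 long, lie across the rails at y = +-45 mm. Origin: centre, at the dowels' undersides (50 mm above the stand's underside at first); board top 14 mm above it. It starts 42 to 72 mm from the seat, towards either end.
- end_left (a point): Middle of the outer face of the upright end plate at the board's +y end: the face to push on when the board lies to the +y side of the seat. Plate 66 mm wide, 20 mm tall, 70 mm from the board's origin. The board slides with a few N of friction, falls 6 mm when over the notches and then stops dead against their square edges, so stop there on the rise in force (about 12 N).
- end_right (a point): The same at the board's -y end (y = -70, 11 mm above the board's origin): the face to push on when the board lies to the -y side of the seat.
- petri_dish: Loose covered petri dish, 62 mm across, 13 mm tall, standing on the board, within 10 mm of its middle. Origin: centre of its underside.
- amber_bottle: Bystander: reagent bottle of brown glass with a black screw cap, 54 mm across, 108 mm tall, standing loose behind the stand. Origin: centre of its underside.
- beaker: Bystander: small glass beaker, 55 mm across, 68 mm tall, standing loose behind the stand. Origin: centre of its underside.
- timer: Bystander: bench timer, 62 x 62 x 15 mm, with keys on top, standing loose in front of the stand. Origin: centre of its underside.
- cassette: Bystander: flat white test cassette, 20 x 70 x 5 mm, standing loose in front of the stand. Origin: centre of its underside.
- dropper_bottle: Bystander: small white dropper bottle, 29 mm across, 71 mm tall, standing loose behind the stand. Origin: centre of its underside.
Mind the look-alikes: they are no part of the job. What is shaped like the petri_dish but green, orange or yellow is not meant.

How it is judged:
By the outcome, as a careful person would: the job done as asked, in the order asked, and still so for the second after the job is handed in, with the robot touching nothing.
It also fails if it takes over 48 s, if anything falls off the work surface, if the arm or the gripper's body presses on something with over 40 N, if the wrist force passes 120 N, or if a joint passes its speed limit or range.

## Working session

There is one attempt and no reset: what is moved stays moved. The work goes in short steps, Python scripts to look and compute and a tool call to move; the robot and the scene stay as the last step left them, time stands still between calls to the robot, and variables do not carry over. Pictures are saved under pics/ and viewed, at most 10 in all, crops included, and the job is handed in when it is done.

Besides the shell and the picture viewer there is one more tool, called after "Call:" by a JSON object that holds its "method" and its "body", one argument or row to a line. send_rows: Moves the arm, as the interface text tells. Shift numbers are shares of 0.05 m and turn numbers shares of 4 degrees, none past 1 either way. Its arguments: {"type":"object","properties":{"deltas":{"type":"array","items":{"type":"array"}},"force":{"type":"number"}},"required":["deltas"]}

```bash
mkdir -p pics
cat > h.py <<'E'
import numpy as np, cv2
from rig import monitor, viewer, robot
def cal(n):
    c=viewer.get_calibration(n); return np.array(c["camera_matrix"]),np.array(c["dist_coeffs"]),cv2.Rodrigues(np.array(c["rvec"]))[0],np.array(c["tvec"]).ravel()
def cloud(n,d):
    K,D,R,t=cal(n); v,u=np.mgrid[0:420,0:560]
    p=cv2.undistortPoints(np.stack([u.ravel(),v.ravel()],1).astype(float)[:,None],K,D)[:,0]
    X=np.c_[p,np.ones(len(p))]*d.reshape(-1,1)
    return ((X-t)@R).reshape(420,560,3)
E
python3 - <<'E'
from h import *
for n in("scene","top"):
    p,d=viewer.grab_frame(n); cv2.imwrite(f"pics/{n}0.png",p[:,:,::-1]); np.save(n+"0.npy",d)
    X=cloud(n,d)
    for th in("stand","shelf_board","petri_dish","end_left","end_right","amber_bottle","beaker","dropper_bottle","timer","cassette"):
        for r in viewer.regions_of(th,n)[:2]:
            m=r["region"]&(d>0); q=X[m]
            print(n,th,round(r["confidence"],2),np.round(r["extent"]),np.round(np.median(q,0),3) if len(q) else None, np.round(np.percentile(q,[2,98],axis=0),3).tolist() if len(q) else None)
print(monitor.sense())
E
```

```text
scene stand 0.88 [313. 243. 121. 145.] [0.514 0.104 0.04 ] [[0.45, -0.032, -0.0], [0.616, 0.295, 0.066]]
scene shelf_board 0.68 [322. 248.  72.  67.] [0.52  0.05  0.064] [[0.473, 0.002, 0.052], [0.575, 0.141, 0.071]]
scene petri_dish 0.9 [279. 349.  35.  36.] [ 0.355 -0.034  0.012] [[0.328, -0.061, 0.006], [0.382, -0.005, 0.015]]
scene petri_dish 0.86 [220. 281.  34.  28.] [0.341 0.147 0.013] [[0.313, 0.121, 0.005], [0.37, 0.178, 0.016]]
scene end_left 0.94 [322. 246.  70.  62.] [0.519 0.05  0.064] [[0.473, 0.002, 0.06], [0.573, 0.14, 0.071]]
scene end_right 0.91 [324. 251.  70.  68.] [0.521 0.05  0.064] [[0.473, 0.002, 0.055], [0.577, 0.141, 0.071]]
scene amber_bottle 0.73 [378. 240.  32.  50.] [0.63  0.018 0.07 ] [[0.618, 0.002, 0.002], [0.661, 0.049, 0.109]]
scene beaker 0.77 [338. 188.  25.  36.] [0.681 0.201 0.043] [[0.66, 0.18, -0.0], [0.711, 0.23, 0.068]]
scene dropper_bottle 0.7 [312. 244. 121. 150.] [0.515 0.1   0.042] [[0.45, -0.032, 0.002], [0.613, 0.295, 0.066]]
scene dropper_bottle 0.62 [350. 218.  15.  28.] [0.642 0.114 0.039] [[0.634, 0.106, 0.001], [0.674, 0.13, 0.065
[... 1536 characters left out ...]
40219371,  0.52140647, -0.03630525,  1.59946768,  0.02117719,
        1.02112727, -0.11280507]), 'qvel': array([-1.85345861e-04, -1.44142392e-03, -2.01925716e-05, -8.38889315e-04,
       -5.10737630e-04, -6.56732811e-04,  6.62702487e-04]), 'effort': array([ 1.86825500e-04, -9.26863647e+01,  1.97793134e+00, -3.70244908e+01,
        1.80339336e-02,  2.11894207e-03,  4.48382673e-05]), 'position': array([0.14785139, 0.60725954, 0.24229827]), 'eef_rot': array([-3.74304010e-01, -3.11919090e+00,  3.73665425e-05]), 'contact_force': array([-0.6196408 , -0.19387448, -0.08843473]), 'wrist_torque': array([-0.01139627, -0.03808735, -0.04507282]), 'gripper_force': 0.0, 'gripper_width': 0.0855507074110823}
```

View pics/scene0.png

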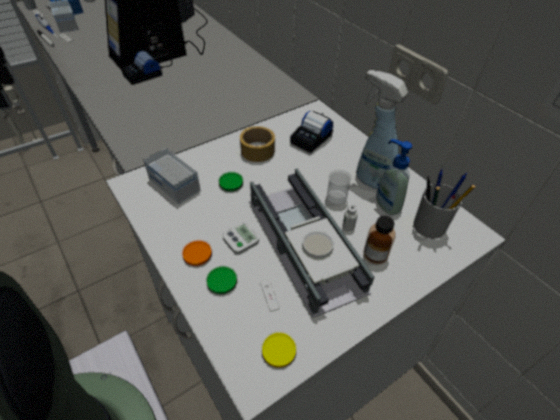

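View pics/top0.png

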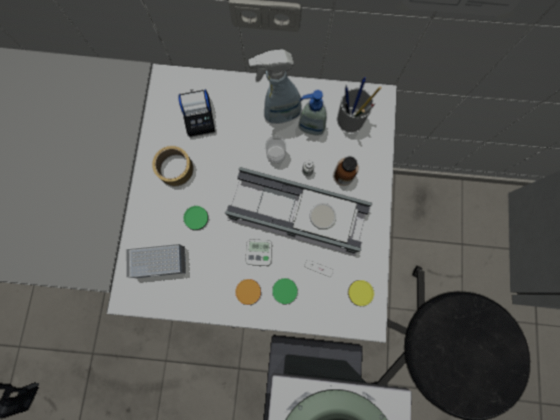

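```bash
cat >> h.py <<'E'
def fit(pts,s):
    # axis = long edge angle nearest world y ; extents in that frame
    (c,wh,a)=cv2.minAreaRect(pts[:,:2].astype(np.float32)); return np.array(c),wh,a
E
cat > m.py <<'E'
from h import *
import sys
tag=sys.argv[1] if len(sys.argv)>1 else "0"
for n in("scene","top"):
    p,d=viewer.grab_frame(n); X=cloud(n,d); cv2.imwrite(f"pics/{n}{tag}.png",p[:,:,::-1])
    def reg(t):
        r=viewer.regions_of(t,n); return cv2.erode(r[0]["region"].astype(np.uint8),np.ones((2,2)))>0
    S=reg("stand")|reg("shelf_board"); hsel=S&(d>0)&(X[...,2]>.04)&(X[...,2]<.08)
    q=X[hsel]; c,wh,a=fit(q,0); print(n,"stand",np.round(c,4),np.round(wh,4),round(a,2))
    th=np.deg2rad(a if wh[1]>wh[0] else a-90); th=(th+np.pi/2)%np.pi-np.pi/2
    R=np.array([[np.cos(th),-np.sin(th)],[np.sin(th),np.cos(th)]])
    L=(X[...,:2]-c)@R   # stand frame
    z=X[...,2]
    inn=(abs(L[...,0])<.03)&(d>0)&(abs(L[...,1])<.17)
    print(" yaw",round(th,4))
    for lo in np.arange(-.16,.16,.01):
        m=inn&(L[...,1]>=lo)&(L[...,1]<lo+.01); 
        if m.sum()>2: print("  %.3f"%lo,m.sum(),np.round(np.percentile(z[m],[10,50,90]),4),np.round(p[m].mean(0)))
E
python3 m.py 1
```

```text
scene stand [0.5352 0.1345] [0.3289 0.1209] 79.79
 yaw -0.1781
  -0.160 145 [0.0033 0.0047 0.0067] [160. 158. 163.]
  -0.150 115 [0.0032 0.0049 0.0063] [133. 132. 137.]
  -0.140 290 [0.004  0.0571 0.0704] [91. 92. 90.]
  -0.130 191 [0.0039 0.0067 0.0703] [119. 119. 119.]
  -0.120 242 [0.0046 0.0626 0.0651] [128. 128. 128.]
  -0.110 170 [0.0059 0.0637 0.0652] [152. 152. 151.]
  -0.100 136 [0.0623 0.0637 0.0654] [169. 170. 168.]
  -0.090 202 [0.0628 0.0658 0.0773] [131. 132. 127.]
  -0.080 158 [0.0638 0.0763 0.0784] [141. 140. 132.]
  -0.070 128 [0.0754 0.0771 0.0784] [147. 145. 136.]
  -0.060 119 [0.0759 0.0771 0.0786] [148. 146. 137.]
  -0.050 106 [0.0756 0.0768 0.0783] [147. 146. 138.]
  -0.040 96 [0.0649 0.0768 0.0785] [148. 149. 145.]
  -0.030 50 [0.0631 0.0648 0.0769] [167. 168. 166.]
  -0.020 98 [0.0625 0.0638 0.0655] [171. 172. 170.]
  -0.010 115 [0.0625 0.0639 0.0653] [167. 168. 166.]
  0.000 134 [0.0633 0.0686 0.0713] [124. 126. 122.]
  0.040 6 [0.0063 0.0088 0.0095] [141. 148. 148.]
  0.050 39 [0.0065 0.0081 0.0099] [149. 158. 158.]
  0.060 66 [0.0062 0.008  0.0095] [149. 15
[... 1487 characters left out ...]
.0056 0.0086 0.0107] [163. 165. 164.]
  0.030 85 [0.0066 0.0088 0.0114] [164. 165. 165.]
  0.040 87 [0.0063 0.0082 0.0107] [164. 165. 165.]
  0.050 88 [0.0064 0.0087 0.0108] [164. 165. 165.]
  0.060 87 [0.0059 0.0086 0.0106] [164. 165. 164.]
  0.070 86 [0.006  0.0083 0.0104] [163. 165. 164.]
  0.080 86 [0.0058 0.0083 0.0105] [164. 165. 164.]
  0.090 90 [0.0062 0.0086 0.0142] [148. 150. 150.]
  0.100 79 [0.0037 0.0067 0.0095] [160. 161. 161.]
  0.110 82 [0.0033 0.0057 0.0079] [163. 164. 164.]
  0.120 88 [0.0045 0.0066 0.0087] [163. 165. 164.]
  0.130 84 [0.0038 0.0057 0.0087] [164. 165. 164.]
  0.140 81 [0.0039 0.006  0.0081] [164. 165. 164.]
  0.150 88 [0.0041 0.0063 0.0084] [163. 165. 164.]
```

```bash
cat >> h.py <<'E'
from scipy.spatial.transform import Rotation as Ro
C=np.array([.533,.135]); TH=-.178; RS=np.array([[np.cos(TH),-np.sin(TH)],[np.sin(TH),np.cos(TH)]])
def stat():
    s=monitor.sense(); R=Ro.from_rotvec(s["eef_rot"]).as_matrix()
    l=(s["position"][:2]-C)@RS; ang=np.rad2deg(np.arctan2(R[1,1],R[0,1])-TH)
    print("t",s["time"],"stand xy",np.round(l*1000,1),"z",round(s["position"][2]*1000,1),"yaw err",round(ang,2),"down",np.round(R[:,2],3),"tipreach",robot.tip_reach,"w",s["gripper_width"],"F stand",np.round(s["contact_force"][:2]@RS,1),round(s["contact_force"][2],1))
    return s,R
E
python3 - <<'E'
from h import *
s,R0=stat()
from scipy.optimize import fsolve
goal=np.append(C+RS@[0,-.178],0)
N=24
def run(v,w):
    R=R0.copy();p=s["position"].copy();P=[]
    for _ in range(N):
        p=p+R@np.array([v[0]*.05,v[1]*.05,0]); R=R@Ro.from_rotvec([0,0,np.deg2rad(4*w)]).as_matrix();P.append(np.hypot(*p[:2]))
    return p,R,P
w=86.5/N/4
v=fsolve(lambda v:(run(v,w)[0]-goal)[:2],[-.7,-.1]); print(v,w,run(v,w)[0],min(run(v,w)[2]))
E
```

```text
t 1.4 stand xy [-462.7  396.6] z 242.3 yaw err 86.51 down [ 0. -0. -1.] tipreach 0.011 w 0.0857093441261722 F stand [-0.7 -0.5] -0.4
[-0.67317219 -0.07342321] 0.9010416666666666 [ 0.50148305 -0.04018756  0.24231891] 0.5030907346793533
```

Call:
{"method": "send_rows", "body": {
  "deltas": [
    [[-0.67, -0.07, 0], [0, 0, 0.9], -1],
    [[-0.67, -0.07, 0], [0, 0, 0.9], -1],
    [[-0.67, -0.07, 0], [0, 0, 0.9], -1],
    [[-0.67, -0.07, 0], [0, 0, 0.9], -1],
    [[-0.67, -0.07, 0], [0, 0, 0.9], -1],
    [[-0.67, -0.07, 0], [0, 0, 0.9], -1],
    [[-0.67, -0.07, 0], [0, 0, 0.9], -1],
    [[-0.67, -0.07, 0], [0, 0, 0.9], -1],
    [[-0.67, -0.07, 0], [0, 0, 0.9], -1],
    [[-0.67, -0.07, 0], [0, 0, 0.9], -1],
    [[-0.67, -0.07, 0], [0, 0, 0.9], -1],
    [[-0.67, -0.07, 0], [0, 0, 0.9], -1]
  ]
}}

```text
time: 2.9
position: [0.4533, 0.3555, 0.2423]
eef_rot: [1.499, 2.761, 0.0]
contact_force: [-0.3, 0.3, -0.0]
gripper_width: 0.0002
gripper_force: 0.0
```

Call:
{"method": "send_rows", "body": {
  "deltas": [
    [[-0.67, -0.07, 0], [0, 0, 0.9], -1],
    [[-0.67, -0.07, 0], [0, 0, 0.9], -1],
    [[-0.67, -0.07, 0], [0, 0, 0.9], -1],
    [[-0.67, -0.07, 0], [0, 0, 0.9], -1],
    [[-0.67, -0.07, 0], [0, 0, 0.9], -1],
    [[-0.67, -0.07, 0], [0, 0, 0.9], -1],
    [[-0.67, -0.07, 0], [0, 0, 0.9], -1],
    [[-0.67, -0.07, 0], [0, 0, 0.9], -1],
    [[-0.67, -0.07, 0], [0, 0, 0.9], -1],
    [[-0.67, -0.07, 0], [0, 0, 0.9], -1],
    [[-0.67, -0.07, 0], [0, 0, 0.9], -1],
    [[-0.67, -0.07, 0], [0, 0, 0.9], -1]
  ]
}}

```text
time: 4.4
position: [0.503, -0.0361, 0.2424]
eef_rot: [2.41, 2.015, 0.0]
contact_force: [0.7, 0.5, -0.7]
gripper_width: 0.0003
gripper_force: 0.0
```

```bash
python3 -c "
from h import *
s,R=stat(); print(R[:,0]@np.append(RS[:,1],0))"
```

```text
t 4.4 stand xy [   0.8 -173.7] z 242.4 yaw err -0.0 down [ 0.  0. -1.] tipreach 0.011 w 0.00031494335112291924 F stand [0.6 0.6] -0.7
0.9999999939660353
```

Call:
{"method": "send_rows", "body": {
  "deltas": [
    [[-0.1, 0, 0.8], [0, 0, 0], -1],
    [[-0.1, 0, 0.8], [0, 0, 0], -1],
    [[0, 0, 0.8], [0, 0, 0], -1],
    [[0, 0, 0.7], [0, 0, 0], -1],
    [[0, 0, 0.4], [0, 0, 0], -1],
    [[0, 0, 0.34], [0, 0, 0], -1],
    [[0, 0, 0], [0, 0, 0], -1]
  ]
}}

```text
time: 5.28
position: [0.5011, -0.045, 0.0497]
eef_rot: [-2.408, -2.017, 0.002]
contact_force: [0.3, -0.8, 0.5]
gripper_width: 0.0003
gripper_force: 0.0
```

```bash
python3 -c "
from h import *
stat()
p,d=viewer.grab_frame('scene'); cv2.imwrite('pics/s2.png',cv2.resize(p[170:350,200:440,::-1],None,fx=3,fy=3))"
```

```text
t 5.275 stand xy [   0.5 -182.8] z 49.7 yaw err 0.11 down [-0.001 -0.    -1.   ] tipreach 0.011 w 0.0002905223135803371 F stand [ 0.4 -0.8] 0.5
```

View pics/s2.png

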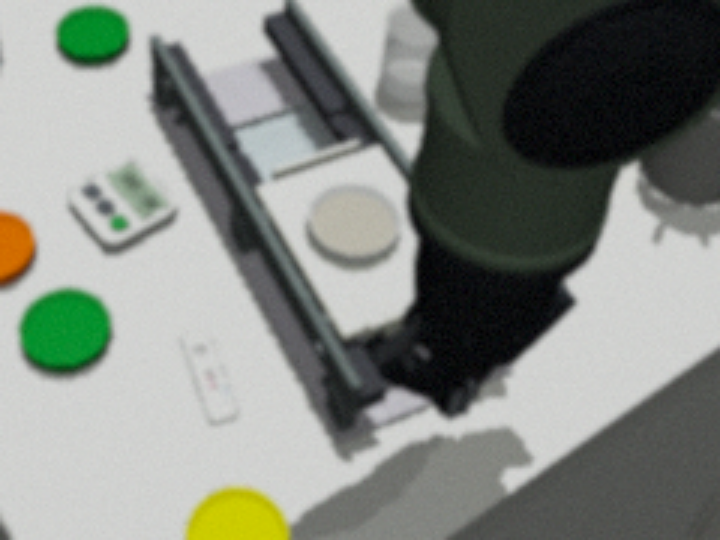

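Call:
{"method": "send_rows", "body": {
  "deltas": [
    [[0.2, 0, 0], [0, 0, 0], -1],
    [[0.2, 0, 0], [0, 0, 0], -1],
    [[0.1, 0, 0], [0, 0, 0], -1],
    [[0.06, 0, 0], [0, 0, 0], -1],
    [[0.04, 0, 0], [0, 0, 0], -1],
    [[0.04, 0, 0], [0, 0, 0], -1],
    [[0.04, 0, 0], [0, 0, 0], -1],
    [[0.04, 0, 0], [0, 0, 0], -1],
    [[0.04, 0, 0], [0, 0, 0], -1],
    [[0.04, 0, 0], [0, 0, 0], -1]
  ]
}}

```text
time: 6.58
position: [0.5083, -0.0057, 0.0503]
eef_rot: [2.408, 2.017, -0.001]
contact_force: [-1.3, -3.3, 0.9]
gripper_width: -0.0003
gripper_force: 2.1
```

```bash
python3 -c "
from h import *
stat()"
```

```text
t 6.575 stand xy [   0.7 -142.9] z 50.3 yaw err 0.1 down [-0. -0. -1.] tipreach 0.011 w -0.00030759476377160413 F stand [-0.7 -3.5] 0.9
```

Call:
{"method": "send_rows", "body": {
  "deltas": [
    [[0.06, 0, 0], [0, 0, 0], -1],
    [[0.06, 0, 0], [0, 0, 0], -1],
    [[0.06, 0, 0], [0, 0, 0], -1],
    [[0.06, 0, 0], [0, 0, 0], -1],
    [[0.06, 0, 0], [0, 0, 0], -1],
    [[0.06, 0, 0], [0, 0, 0], -1],
    [[0.06, 0, 0], [0, 0, 0], -1],
    [[0.06, 0, 0], [0, 0, 0], -1],
    [[0.06, 0, 0], [0, 0, 0], -1],
    [[0.06, 0, 0], [0, 0, 0], -1],
    [[0.06, 0, 0], [0, 0, 0], -1],
    [[0.06, 0, 0], [0, 0, 0], -1]
  ]
}}

```text
time: 8.07
position: [0.5148, 0.0301, 0.0503]
eef_rot: [2.408, 2.018, -0.0]
contact_force: [-1.4, -4.4, 0.3]
gripper_width: 0.0002
gripper_force: 2.1
```

```bash
python3 -c "
from h import *
stat()
p,d=viewer.grab_frame('scene'); cv2.imwrite('pics/s3.png',cv2.resize(p[170:350,200:440,::-1],None,fx=3,fy=3))"
```

```text
t 8.075 stand xy [   0.6 -106.5] z 50.3 yaw err 0.11 down [-0. -0. -1.] tipreach 0.011 w 0.00022417346841131804 F stand [-0.6 -4.5] 0.3
```

View pics/s3.png

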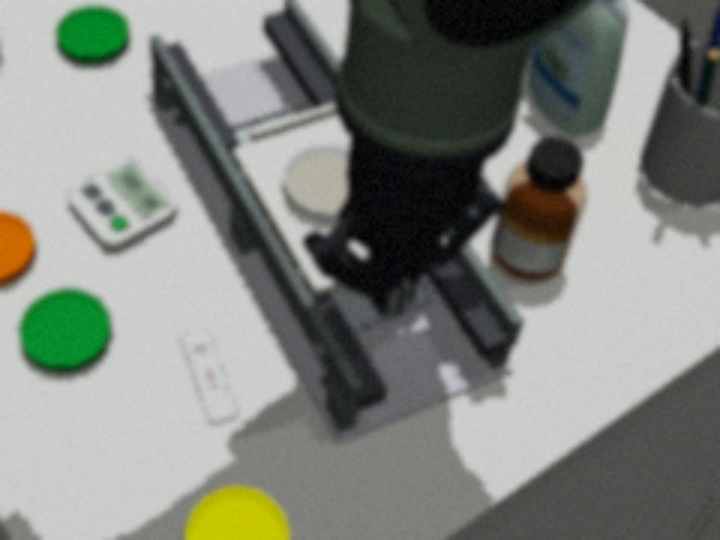

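Call:
{"method": "send_rows", "body": {
  "deltas": [
    [[0.05, 0, 0], [0, 0, 0], -1],
    [[0.05, 0, 0], [0, 0, 0], -1],
    [[0.05, 0, 0], [0, 0, 0], -1],
    [[0.05, 0, 0], [0, 0, 0], -1],
    [[0.04, 0, 0], [0, 0, 0], -1],
    [[0.02, 0, 0], [0, 0, 0], -1],
    [[0.02, 0, 0], [0, 0, 0], -1],
    [[0.02, 0, 0], [0, 0, 0], -1],
    [[0.02, 0, 0], [0, 0, 0], -1]
  ]
}}

```text
time: 9.25
position: [0.5176, 0.0457, 0.0503]
eef_rot: [2.408, 2.018, 0.0]
contact_force: [-1.1, -4.6, 0.5]
gripper_width: -0.0002
gripper_force: 2.0
```

Call:
{"method": "send_rows", "body": {
  "deltas": [
    [[0.02, 0, 0], [0, 0, 0], -1],
    [[0.02, 0, 0], [0, 0, 0], -1],
    [[0.02, 0, 0], [0, 0, 0], -1]
  ]
}}

```text
time: 9.62
position: [0.518, 0.0487, 0.0503]
eef_rot: [-2.408, -2.018, 0.0]
contact_force: [-0.2, -3.7, -0.4]
gripper_width: 0.0002
gripper_force: 2.0
```

```bash
python3 -c "
from h import *
stat()"
```

```text
t 9.625 stand xy [  0.6 -87.6] z 50.3 yaw err 0.11 down [-0. -0. -1.] tipreach 0.011 w 0.0002453306113093555 F stand [ 0.5 -3.6] -0.4
```

Call:
{"method": "send_rows", "body": {
  "deltas": [
    [[0.02, 0, 0], [0, 0, 0], -1],
    [[0.02, 0, 0], [0, 0, 0], -1]
  ]
}}

```text
time: 9.88
position: [0.5184, 0.0508, 0.0503]
eef_rot: [-2.408, -2.018, -0.0]
contact_force: [-1.0, -2.6, -1.0]
gripper_width: 0.0001
gripper_force: 1.2
```

Call:
{"method": "send_rows", "body": {
  "deltas": [
    [[0.02, 0, 0], [0, 0, 0], -1],
    [[0.02, 0, 0], [0, 0, 0], -1]
  ]
}}

```text
time: 10.12
position: [0.5189, 0.0531, 0.0503]
eef_rot: [-2.408, -2.018, -0.001]
contact_force: [-0.0, -0.5, -0.5]
gripper_width: 0.0002
gripper_force: 0.0
```

Call:
{"method": "send_rows", "body": {
  "deltas": [
    [[0.02, 0, 0], [0, 0, 0], -1],
    [[0.02, 0, 0], [0, 0, 0], -1]
  ]
}}

```text
time: 10.38
position: [0.5192, 0.0547, 0.0503]
eef_rot: [2.408, 2.018, 0.0]
contact_force: [0.8, -0.6, -0.6]
gripper_width: 0.0001
gripper_force: 0.0
```

Call:
{"method": "send_rows", "body": {
  "deltas": [
    [[0.02, 0, 0], [0, 0, 0], -1],
    [[0.02, 0, 0], [0, 0, 0], -1]
  ]
}}

```text
time: 10.62
position: [0.5194, 0.0561, 0.0503]
eef_rot: [2.408, 2.017, -0.001]
contact_force: [-0.5, -5.1, 0.6]
gripper_width: -0.0001
gripper_force: 2.3
```

```bash
python3 -c "
from h import *
stat()
for n in ('scene','top'):
    p,d=viewer.grab_frame(n); X=cloud(n,d); L=(X[...,:2]-C)@RS
    for a in np.arange(-.06,.075,.01):
        m=(d>0)&(abs(L[...,0]+.0)<.042)&(abs(L[...,1]-a)<.005)&(X[...,2]<.1)
        if m.sum()>8: print(n,round(a,3),m.sum(),np.round(np.percentile(X[...,2][m],[10,50,90]),4))
"
```

```text
t 10.625 stand xy [  0.6 -80. ] z 50.3 yaw err 0.09 down [-0. -0. -1.] tipreach 0.011 w -8.0698936520983e-05 F stand [ 0.4 -5.1] 0.6
scene -0.06 103 [0.007  0.0093 0.0585]
scene -0.05 69 [0.0069 0.0094 0.0585]
scene -0.04 32 [0.0556 0.0577 0.0595]
scene -0.03 24 [0.057  0.058  0.0598]
scene -0.02 50 [0.0579 0.0658 0.0719]
scene -0.01 104 [0.0575 0.0691 0.0721]
scene 0.0 102 [0.0574 0.0707 0.0724]
scene 0.01 111 [0.0581 0.0706 0.072 ]
scene 0.02 108 [0.0577 0.0707 0.0724]
scene 0.03 92 [0.0574 0.0704 0.0722]
scene 0.04 60 [0.0567 0.0581 0.0599]
scene 0.05 120 [0.0566 0.058  0.0596]
scene 0.06 135 [0.0566 0.0583 0.0595]
scene 0.07 123 [0.0567 0.0625 0.0653]
top -0.04 17 [0.0572 0.0584 0.06  ]
top -0.03 120 [0.0561 0.0586 0.0603]
top -0.02 148 [0.0567 0.0597 0.0725]
top -0.01 147 [0.0575 0.0705 0.0737]
top 0.0 145 [0.0573 0.0709 0.0732]
top 0.01 144 [0.0575 0.0708 0.073 ]
top 0.02 146 [0.0575 0.0701 0.0731]
top 0.03 139 [0.0567 0.0602 0.0723]
top 0.04 142 [0.0553 0.0582 0.0607]
top 0.05 143 [0.0557 0.0576 0.0601]
top 0.06 139 [0.056  0.0579 0.0604]
top 0.07 93 [0.0489 0.0632 0.0659]
```

Call:
{"method": "send_rows", "body": {
  "deltas": [
    [[-0.1, 0, 0], [0, 0, 0], -1],
    [[-0.4, 0, 0], [0, 0, 0], -1],
    [[-0.4, 0, 0], [0, 0, 0], -1],
    [[-0.4, 0, -0.2], [0, 0, 0], -1],
    [[-0.2, 0, -0.6], [0, 0, 0], -1],
    [[-0.2, 0, -0.8], [0, 0, 0], -1],
    [[-0.2, 0, -0.8], [0, 0, 0], -1],
    [[-0.2, 0, -0.8], [0, 0, 0], -1],
    [[-0.4, 0, -0.5], [0, 0, 0], -1],
    [[0, 0, 0], [0, 0, 0], -1],
    [[0, 0, 0], [0, 0, 0], -1]
  ]
}}

```text
time: 12.1
position: [0.4973, -0.0663, 0.2351]
eef_rot: [-2.408, -2.017, -0.0]
contact_force: [-0.1, 0.9, -0.3]
gripper_width: 0.0002
gripper_force: 0.0
```

```bash
python3 -c "
from h import *
stat()
for n in ('scene','top'):
    p,d=viewer.grab_frame(n); X=cloud(n,d); L=(X[...,:2]-C)@RS
    if n=='top': cv2.imwrite('pics/t4.png',cv2.resize(p[120:320,180:420,::-1],None,fx=3,fy=3))
    for a in np.arange(-.07,.075,.01):
        m=(d>0)&(abs(L[...,0]+.0)<.042)&(abs(L[...,1]-a)<.005)&(X[...,2]<.1)
        if m.sum()>8: print(n,round(a,3),m.sum(),np.round(np.percentile(X[...,2][m],[10,50,90]),4))
"
```

```text
t 12.1 stand xy [   0.5 -204.5] z 235.1 yaw err 0.12 down [-0.  0. -1.] tipreach 0.011 w 0.00018161324799913385 F stand [-0.2  0.8] -0.3
scene -0.07 366 [0.0074 0.0503 0.0643]
scene -0.06 237 [0.0072 0.0499 0.0592]
scene -0.05 279 [0.0075 0.0572 0.059 ]
scene -0.04 172 [0.0567 0.058  0.0591]
scene -0.03 157 [0.0566 0.058  0.0594]
scene -0.02 235 [0.0571 0.0594 0.0715]
scene -0.01 183 [0.0572 0.0697 0.0722]
scene 0.0 156 [0.0575 0.0705 0.072 ]
scene 0.01 145 [0.0578 0.0707 0.0723]
scene 0.02 136 [0.0579 0.0708 0.0724]
scene 0.03 104 [0.0572 0.069  0.0716]
scene 0.04 86 [0.057  0.0584 0.0604]
scene 0.05 130 [0.0568 0.0581 0.0597]
scene 0.06 127 [0.0567 0.058  0.0596]
scene 0.07 129 [0.0569 0.0622 0.0655]
top -0.07 101 [0.0084 0.0626 0.0668]
top -0.06 149 [0.0562 0.0581 0.0609]
top -0.05 146 [0.0561 0.0584 0.0604]
top -0.04 145 [0.0562 0.0583 0.06  ]
top -0.03 146 [0.0563 0.0584 0.0602]
top -0.02 147 [0.0566 0.06   0.0722]
top -0.01 144 [0.0574 0.0706 0.0733]
top 0.0 148 [0.0576 0.0706 0.0731]
top 0.01 144 [0.0572 0.0707 0.0736]
top 0.02 145 [0.0576 0.0703 0.0728]
top 0.03 143 [0.0565 0.0601 0.0726]
top 0.04 142 [0.0558 0.0583 0.0605]
top 0.05 141 [0.0562 0.0584 0.0601]
top 0.06 139 [0.0559 0.058  0.06  ]
top 0.07 95 [0.0482 0.0633 0.0662]
```

View pics/t4.png

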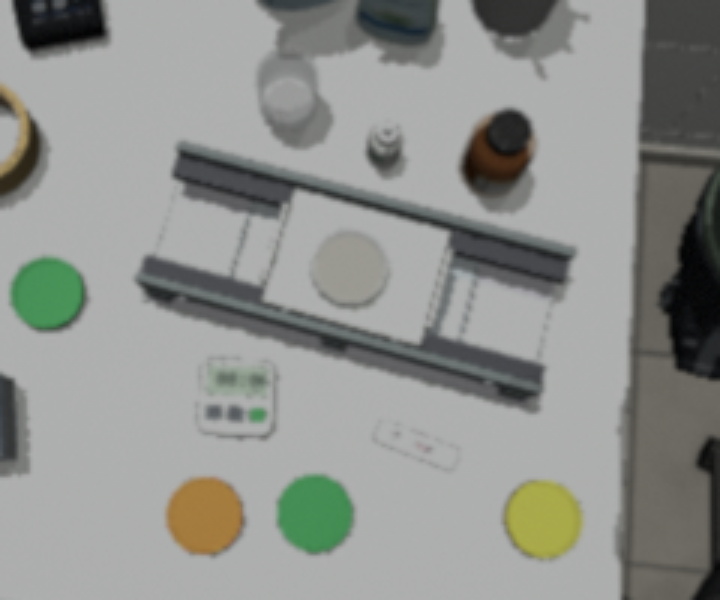

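The final top view shows the board centred in the rack around (355,265). It is level at 58 mm, the dish is standing on it, the bystanders haven't moved and the hand is clear.

```bash
python3 -c "
from rig import robot; print(robot.close_job())"
```

```text
the job is handed in; nothing more can be done
None
```

The board has dropped into its notches and sits level (top at 58 mm along its whole length), with the dish still standing on it, the hand clear, and the job handed in at about 12 s.

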